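# Contact-probe reading on a bench oven

### The arm

A 6-joint arm with a two-finger parallel gripper is mounted at the origin on a cart in front of the work surface, level with it; the furniture and walls round the work are solid. World frame = base frame: x ahead of the robot, y to its left, z up, the work surface at z = 0. Lengths are in m, angles in rad, forces in N, time in s.
With the tool pointing down it reaches from about 0.275 to 0.725 m from the base axis. Payload 15.9 kg.
Tool frame: the origin (TCP) lies at the very end of the fingers, on their centre line; the grasp point (between the pads) lies 19 mm behind it; z points along the fingers, y is the line along which they close (so a half turn about z gives the same grasp; the last joint's range is limited). The gripper opens to 85 mm and grips with 20 to 120 N. Pads are 22 mm wide; open, the fingers measure 114 mm over their backs; the gripper's body (76 mm by 85 mm) begins 54 mm behind the grasp point. The pads swing forward as they close: fully open they stand 13 mm farther back than shut.
Start: joints at [1.255, 0.213, -0.034, 1.323, 0, 1.571], TCP at [0.155, 0.475, 0.231] pointing down, gripper open.
Joint ranges: [-2.98, 2.98], [-0.74, 1.72], [-1.14, 1.35], [-2.1, 2.04], [-1.57, 1.44], [-3.14, 3.14]. Speed limits (rad/s): [1.89, 1.89, 2.39, 2.57, 3.14, 3.14].

### API

Orientations are given as a unit quaternion [w, x, y, z].
In Python, from station import monitor, optics, r, nets gives the robot as it stands.
- The arm moves only by the tool arm_command, never from a script. Its argument "increments" is a list of rows, each a list of 4 numbers: the shift along the tool's x, y, z in units of 25 mm (1.0 is 25 mm), then the turn about the tool's z in units of 5 degrees (1.0 is 5 degrees). In form: [[dx, dy, dz, roll], ...]. A call has 1 to 20 rows; each row is the pose to reach, as a shift and turn from the pose commanded when the call began, along the tool's axes at that moment; what a row does not reach only later rows make up. A row lasts 1/8 s, in which the tool goes at most 62.5 mm and 10.7 degrees, less where a joint would pass 70% of its speed; a pose out of reach is approached as far as the arm can. A call with a gripper value outside its range is refused whole. "fingers" is the opening, from -1 (shut) to 1 (fully open), set as the call begins (left out, the last holds). The fingers move at their own pace and stop on an object; the grip force is fixed at half the most. Time passes only in rows, so rows that repeat a pose let the fingers close. It gives the time, the measured TCP pose, the force, the opening and the grip force at its end, in the units of the state.
- monitor.get_obs(): the state, without advancing time (a new reading comes with each control period).
- optics.snapshot(name): name is "scene" or "side" or "wrist"; returns the picture (384x512x3 uint8, red, green, blue); there is no depth.
- optics.camera_info(name): a dict with "intrinsics" (3x3 intrinsics, pixels), "cam_to_world" (4x4, takes a point from camera to world coordinates). Camera axes: x right, y up, looking along -z (the intrinsics and any distortion apply to the point x, -y, -z); pixel columns grow to the right and rows downward; lengths in m; the calibration is good to about 2 mm. A picture is of the moment at which its call begins: read the wrist's pose just before it. camera_info takes no time and is no camera call; for the wrist camera it gives the pose at the moment of the call.
- r.sign_off(): hands the job in; it is judged then, once.
Trained networks look in the newest picture that a camera, given by its name, has taken for a name from the list of things; names that differ only in an ending like _2 or _b are one class to them, and where a whole thing is asked for, a point or a joint stands for the part that bears it (a point fixed in the world has none). Each returns a list of dicts, best first, with "score" (0 to 1); they miss things now and then, are a little off and sometimes report something else, mostly with a low value. They report only what shows in the picture. A call takes as long as a camera call. They do not tell look-alikes from the thing itself.
- nets.search_frame(thing, camera): "location" ([x, y, z] in m, in world coordinates, good to about 4 mm: the middle of the surface that is visible of it).
- nets.outline_of(thing, camera): "mask" (384x512 bool, what is visible of it).
The state is a dict: "time_s": time; "joint_positions": joint angles; "joint_velocities": joint speeds; "joint_efforts": joint torques, N m; "eef_pos": TCP position; "tool_rot": TCP orientation; "wrist_force": force on the tool from outside, world axes, zero at the start; "torque": the same for the moment, N m; "width": finger opening in m; "grasp_force": force on a finger pad.
Only numpy, scipy, OpenCV 4.12 (cv2) and the standard library are available. Lean on these libraries where they do the work, as an engineer would, in place of code of your own. Each camera call takes 0.05 s, during which the arm holds its last target. There are 200 camera calls.

### The job

First push the small oven's open door shut until its ball catch seats and it stays fully home. Then take the contact probe out of its holder and hold its sprung tip on the middle of the round pad (not the square one) on the oven's sloping roof, square to the pad, pressed gently until the tip is about half way in. Leave the other things where they stand, and finish while still holding the probe there, steady and pressed.

Things in the scene. Friction and masses are not known exactly. Their poses are not given: they have to be found in the camera images.
- oven: small white bench oven, 170 deep (x) x 200 wide (y), fixed to the worktop; origin: centre of its underside on the worktop; its own -x is the door side. Its roof slopes: 145 mm high at the front edge, rising at 0.38 rad to 213 mm at the back
- oven_door (a joint): door angle, rad: 0 shut and seated, grows as it opens (starts 0.4 to 0.8). Upright hinge at the door's left edge seen from the robot; the free edge swings toward the robot. A sprung ball catch resists over the last 0.06 rad with a few N at the free edge, is passed at about 0.02 rad and then pulls the door to 0; left short of it the door stays ajar
- door_hinge (a point): point on the hinge axis, 108 mm above the worktop; fixed to the door (at angle 0 its axes are those of the oven, and it turns with the door)
- door_push (a point): good pushing point on the door's flat outer face, 140 mm from the hinge axis, 15 mm out from it, 108 mm above the worktop (the door's top edge is at 130 mm, its free edge 190 mm from the hinge; the bar handle, 178 mm from the hinge, stands 15 mm off the face). Its own -x points out of the face
- holder: fixed stand for the probe: base plate 100 x 80 mm, top plate 50 x 60 mm at 81 mm height with a 20 mm hole; origin: centre of the underside
- probe: contact probe standing upright in the holder, 0.11 to 0.17 kg. Origin: lower end of its barrel, on the axis; own z runs up. Barrel 16 mm wide, z = 0 to 50 mm, loose in the hole; flange 30 mm wide, z = 50 to 55 mm, rests on the holder; grey square grip 24 x 24 mm (faces along own x and y), z = 55 to 125 mm; cap 20 mm wide, up to z = 133 mm
- probe_nose (a point): end of the probe's thin sprung tip (7 mm wide), on its axis, 18 mm below the barrel's end (z = -18 mm in the probe's frame) when out
- probe_plunger (a joint): how far the sprung tip is pushed in, m: 0 out, 0.014 fully in; needs 1 N to start and 4.5 N to be fully in (250 N/m)
- round_pad: round dark steel pad, 32 mm across, 4 mm thick, with a bright ring of 19 mm, on the oven's roof; origin: middle of its upper face; own z is square out of the face (tilted 0.38 rad from vertical toward the oven's door side), own y is level. Round and square pad change places
- square_pad: square dark steel pad, 30 mm, same ring and attitude, about 90 mm beside the round one: not to be used
- beaker_250: larger glass beaker, 73 mm wide, 94 high; bystander
- beaker_50: small glass beaker, 45 mm wide, 55 high; bystander
- vial_1: small vial with a pale cap, 23 mm wide, 42 high; bystander
- marker_a: marker pen lying down, 135 mm long, 17 thick; bystander
- micropipette: micropipette lying down, 218 mm long, 36 high; bystander
- mouse: black computer mouse, 104 x 62 x 43 mm; bystander
Not all that is in view belongs to the job. Leave any purple or yellow look-alike of the holder alone.

How it is judged:
On the way, in this order (a step that is already met when the one before it is completed fails the run):
1. the oven door is shut and seated (value of joint oven_door below 0.015 rad and z of probe in the frame of holder below 0.05 m), for 0.2 s.
2. the probe is clear of its holder, in the gripper (z of probe in the frame of holder above 0.1 m and contact force between the fingers and probe above 0.5 N and contact force between probe and holder below 0.1 N), for 0.1 s.
At the end, for the whole second after the job is handed in: the door is still seated (under 0.015 rad); the gripper still holds the probe, with its nose within 10 mm of the middle of the round pad, its axis within 10 degrees of square to the pad, its sprung tip pushed in between 3 and 11.5 mm (0.8 to 7 N), steady, and touching neither oven shell nor holder (value of joint oven_door below 0.015 rad and distance between probe_nose and round_pad below 0.01 m and angle between the z axis of probe and the z axis of round_pad, either way round below 0.175 rad and height (world z) of probe above 0.15 m and value of joint probe_plunger between 0.003 and 0.0115 m and contact force between probe and round_pad between 0.8 and 7 N and contact force between the fingers and probe above 0.5 N and contact force between probe and oven below 0.3 N and contact force between probe and holder below 0.1 N and linear speed of probe below 0.02 m/s); the arm keeps its last pose, push and grip.
It fails at once if the probe is driven hard onto a pad or the oven (over 15 N) (contact force between probe and round_pad above 15 N or contact force between probe and square_pad above 15 N or contact force between probe and oven above 15 N).
It fails at once if a bystander is moved by more than 3 cm (distance of any of beaker_250, beaker_50, vial_1, marker_a, micropipette, mouse from where it was at the start of the episode above 0.03 m).
It also fails if it takes over 58 s, if anything falls off the work surface, if the arm or the gripper's body presses on something with over 40 N, if the wrist force passes 120 N, or if a joint passes its speed limit or range.

## Working session

There is one attempt and no reset: what is moved stays moved. The work goes in short steps, Python scripts to look and compute and a tool call to move; the robot and the scene stay as the last step left them, time stands still between calls to the robot, and variables do not carry over. Pictures are saved under pics/ and viewed, at most 10 in all, crops included, and the job is handed in when it is done.

Besides the shell and the picture viewer there is one more tool, called after "Request:" by a JSON object that holds its "method" and its "body", one argument or row to a line. arm_command: Moves the arm, as the interface text tells. Its arguments: {"type":"object","properties":{"increments":{"type":"array","items":{"type":"array","items":{"type":"number"}}},"fingers":{"type":"number"}},"required":["increments"]}

```bash
ls; mkdir -p pics; cat > h.py <<'E'
import numpy as np, cv2
from station import monitor, optics, r, nets
def proj(cam,P):
    c=optics.camera_info(cam);K=np.array(c["intrinsics"]);T=np.linalg.inv(np.array(c["cam_to_world"]))
    p=T[:3,:3]@np.array(P)+T[:3,3];q=K@np.array([p[0],-p[1],-p[2]]);return q[:2]/q[2]
def ray(cam,uv,z):
    c=optics.camera_info(cam);K=np.array(c["intrinsics"]);T=np.array(c["cam_to_world"])
    d=np.linalg.inv(K)@np.array([uv[0],uv[1],1.]);d=T[:3,:3]@np.array([d[0],-d[1],-d[2]]);o=T[:3,3]
    return o+d*(z-o[2])/d[2]
E
python3 - <<'E'
from h import *
ims=[]
for c in ("scene","side"):
    im=optics.snapshot(c); cv2.imwrite(f"pics/{c}0.png",im[:,:,::-1])
    print(c,np.round(np.array(optics.camera_info(c)["cam_to_world"]),3).tolist(), {k:v for k,v in optics.camera_info(c).items() if k!="cam_to_world"})
    for t in ["oven","oven_door","holder","probe","round_pad","square_pad","beaker_250","beaker_50","vial_1","marker_a","micropipette","mouse"]:
        print(t,[(round(d["score"],2),np.round(d["location"],3).tolist(),np.round(proj(c,d["location"])).tolist()) for d in nets.search_frame(t,c)[:3]])
print(monitor.get_obs())
E
```

```text
pics
scene [[-0.698, 0.406, -0.59, -0.457], [-0.716, -0.389, 0.58, 1.004], [0.006, 0.827, 0.562, 1.064], [0.0, 0.0, 0.0, 1.0]] {'intrinsics': array([[444.2172359 ,   0.        , 248.05990752],
       [  0.        , 444.2172359 , 199.5450759 ],
       [  0.        ,   0.        ,   1.        ]])}
oven [(0.72, [0.533, -0.112, 0.098], [274.0, 190.0])]
oven_door [(0.56, [0.484, -0.085, 0.08], [278.0, 202.0])]
holder [(0.97, [0.385, 0.495, 0.029], [174.0, 302.0]), (0.78, [0.653, 0.551, 0.012], [114.0, 271.0])]
probe []
round_pad []
square_pad []
beaker_250 [(0.72, [0.412, 0.054, 0.041], [267.0, 233.0]), (0.63, [0.506, 0.365, 0.062], [183.0, 255.0])]
beaker_50 [(0.72, [0.412, 0.054, 0.041], [267.0, 233.0]), (0.63, [0.506, 0.365, 0.062], [183.0, 255.0])]
vial_1 []
marker_a [(0.43, [0.351, 0.259, 0.014], [237.0, 274.0])]
micropipette [(0.55, [0.451, -0.413, 0.017], [334.0, 187.0])]
mouse [(0.48, [0.386, -0.294, 0.032], [329.0, 201.0])]
side [[-0.957, 0.158, -0.243, 0.118], [-0.29, -0.503, 0.814, 1.364], [0.006, 0.849, 0.528, 0.996], [0.0, 0.0, 0.0, 1.0]] {'intrinsics': array([[467.59283536, 
[... 1027 characters left out ...]
joint_positions': array([ 1.25498799e+00,  2.12892959e-01, -3.43988877e-02,  1.32351475e+00,
       -2.28786067e-05,  1.57080822e+00]), 'joint_velocities': array([-0.00041631, -0.00018342,  0.00040247,  0.00104189, -0.00041566,
       -0.00129743]), 'joint_efforts': array([ 2.49025208e-03, -6.85971379e+01,  4.87328410e+01,  1.60135911e-03,
        1.02578936e-04,  3.54416682e-05]), 'eef_pos': array([0.15529291, 0.47525092, 0.2313098 ]), 'tool_rot': array([ 1.04892467e-05,  1.57254666e-01,  9.87558084e-01, -6.87180934e-06]), 'wrist_force': array([ 0.08707712, -0.41990839, -0.24264571]), 'torque': array([-0.00235215, -0.0519258 , -0.00713197]), 'grasp_force': 0.0, 'width': 0.08506693090923129}
```

```bash
python3 - <<'E'
from h import *
a=cv2.imread("pics/scene0.png");b=cv2.imread("pics/side0.png")
cv2.imwrite("pics/s1.png",cv2.resize(a[130:340,60:380],(800,525),interpolation=cv2.INTER_CUBIC))
cv2.imwrite("pics/s2.png",cv2.resize(b[100:370,120:420],None,fx=2.2,fy=2.2,interpolation=cv2.INTER_CUBIC))
E
```

```text
(no output)
```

View pics/s1.png

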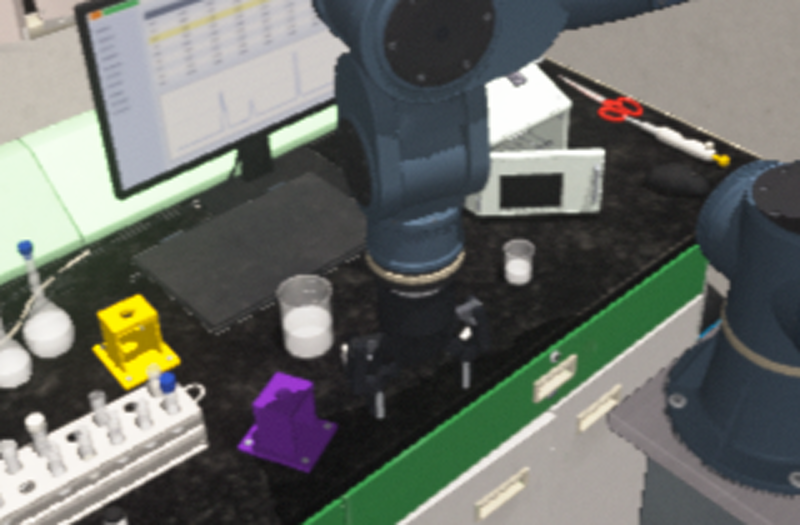

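View pics/s2.png

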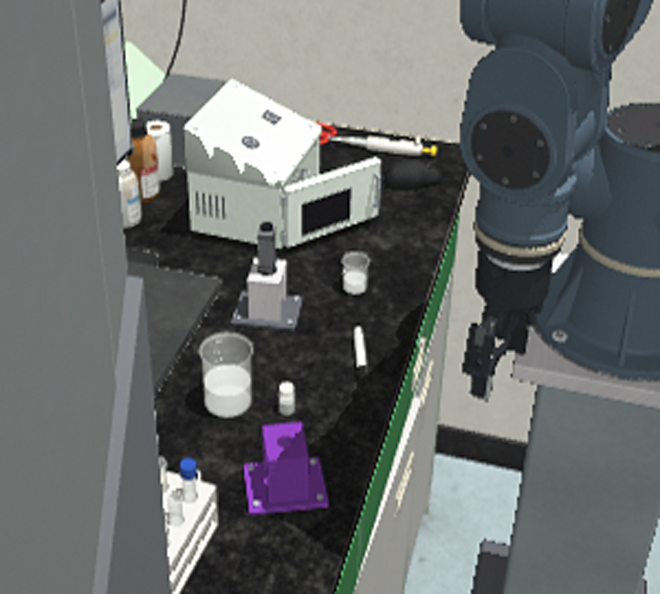

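```bash
python3 - <<'E'
from h import *
from scipy.optimize import least_squares
b=cv2.imread("pics/side0.png")
cv2.imwrite("pics/s3.png",cv2.resize(b[130:260,195:305],None,fx=5,fy=4.6,interpolation=cv2.INTER_CUBIC))
px=lambda u,v:np.array([120+u/2.2,100+v/2.2])
O=[(px(187,127),[.085,.1,.213]),(px(232,80),[.085,-.1,.213]),(px(275,184),[-.085,.1,.145]),(px(319,145),[-.085,-.1,.145])]
def W(q,p):
    c,s=np.cos(q[2]),np.sin(q[2]);return np.array([q[0]+c*p[0]-s*p[1],q[1]+s*p[0]+c*p[1],p[2]])
f=lambda q:np.concatenate([proj("side",W(q,p))-u for u,p in O])
s=least_squares(f,[.6,-.1,0]);print("oven",s.x,f(s.x).round(1))
for n,t in (("side","holder"),):print([ (d["score"],np.array(np.where(d["mask"])).mean(1)) for d in nets.outline_of(t,n)][:3])
# holder base corners crop (233,321),(296,326),(301,296),(245,293)
for c in [(233,321),(296,326),(301,297),(245,293)]:print(ray("side",px(*c),0.006).round(3))
print("cap",ray("side",px(266,228),.165).round(3),"beaker50",ray("side",px(354,289),0).round(3),"b250",ray("side",px(227,408),0).round(3))
print("vial",ray("side",px(287,413),0).round(3),"marker",ray("side",px(359,328),0.01).round(3),ray("side",px(364,368),0.01).round(3))
E
```

```text
oven [ 0.63349042 -0.0962681  -0.10948725] [-2.9  1.4  1.2  1.   0.4  1.6  1.5 -4.9]
[(0.89, array([236.51908397, 241.32519084])), (0.57, array([314.9974271 , 249.11149228]))]
[0.572 0.193 0.006]
[0.475 0.176 0.006]
[0.489 0.103 0.006]
[0.578 0.12  0.006]
cap [0.528 0.159 0.165] beaker50 [0.416 0.049 0.   ] b250 [0.516 0.371 0.   ]
vial [0.434 0.356 0.   ] marker [0.381 0.157 0.01 ] [0.352 0.244 0.01 ]
```

View pics/s3.png

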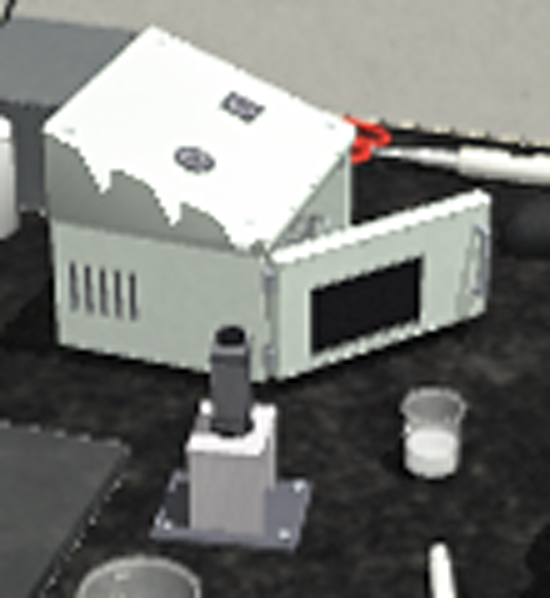

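```bash
cat >> h.py <<'E'
def totool(d):  # world shift -> tool units of 25mm
    from scipy.spatial.transform import Rotation as R
    o=monitor.get_obs();q=o["tool_rot"];M=R.from_quat([q[1],q[2],q[3],q[0]]).as_matrix()
    return (M.T@np.array(d)/.025).round(2)
def W(q,p):
    c,s=np.cos(q[2]),np.sin(q[2]);return np.array([q[0]+c*p[0]-s*p[1],q[1]+s*p[0]+c*p[1],p[2]])
E
python3 - <<'E'
from h import *
from scipy.optimize import least_squares
px=lambda u,v:np.array([195+u/5,130+v/4.6])
O=[(px(46,122),[.085,.1,.213]),(px(152,28),[.085,-.1,.213]),(px(352,128),[-.085,-.1,.145]),(px(255,248),[-.085,.1,.145])]
f=lambda q:np.concatenate([proj("side",W(q,p))-u for u,p in O])
s=least_squares(f,[.6,-.1,0]);q=s.x;print("oven",q,f(q).round(1))
for n,u in(("round",(194,158)),("square",(241,105))):
    # intersect w/ roof plane +4mm
    for z in np.linspace(.14,.23,200):
        p=ray("side",px(*u),z);c,sn=np.cos(q[2]),np.sin(q[2]);d=p-[q[0],q[1],0]
        lx=c*d[0]+sn*d[1];ly=-sn*d[0]+c*d[1]
        if z<.145+(lx+.085)*np.tan(.38)+.004/np.cos(.38): print(n,p.round(4),"oven frame",round(lx,4),round(ly,4));break
h=ray("side",px(272,262),.13);e=ray("side",px(488,195),.13);print("hinge",h,"edge",e,np.linalg.norm(h-e))
print("oven front +y corner",W(q,[-.085,.1,0]))
d=e-h;print("door world angle from -y",np.arctan2(-d[0],-d[1]),"phi",np.arctan2(-d[0],-d[1])+q[2])
print(totool(np.array([.40,.05,.33])-monitor.get_obs()["eef_pos"]))
E
```

```text
oven [ 0.63869915 -0.11240921 -0.07431389] [-1.3  1.   0.3 -0.4  0.4  0.6  0.6 -1.3]
round [ 0.6532 -0.1309  0.14  ] oven frame 0.0158 -0.0174
square [ 0.6491 -0.2345  0.14  ] oven frame 0.0195 -0.121
hinge [ 0.55033321 -0.00418328  0.13      ] edge [ 0.42657664 -0.15493115  0.13      ] 0.19504002170878074
oven front +y corner [ 0.5613583  -0.00637435  0.        ]
door world angle from -y 0.6873858342101354 phi 0.6130719396569895
[-14.59 -13.13  -3.95]
```

Request:
{"method": "arm_command", "body": {
  "increments": [
    [-1,-0.9,-1.5,0],
    [-3,-2.7,-3,0],
    [-5,-4.5,-4,0],
    [-7,-6.3,-4,0],
    [-9,-8.1,-4,0],
    [-11,-10,-4,0],
    [-13,-11.8,-4,0],
    [-14.5,-13,-4,0],
    [-14.5,-13,-4,0],
    [-14.5,-13,-4,0],
    [-14.5,-13,-4,0]
  ],
  "fingers": -1
}}

```text
time_s: 2.72
eef_pos: [0.3987, 0.054, 0.3313]
tool_rot: [-0.0, 0.157, 0.988, 0.0]
wrist_force: [0.0, -0.5, -0.1]
width: -0.0
grasp_force: 0.0
```

```bash
python3 - <<'E'
from h import *
o=monitor.get_obs();print(o["time_s"],o["eef_pos"],o["tool_rot"],o["width"])
im=optics.snapshot("wrist");cv2.imwrite("pics/w1.png",im[:,:,::-1]);np.save("w1.npy",optics.camera_info("wrist")["cam_to_world"]);print(optics.camera_info("wrist"))
for t in ["probe","holder","round_pad","square_pad","oven_door","beaker_50"]:
    print(t,[(round(d["score"],2),np.round(d["location"],3).tolist(),np.round(proj("wrist",d["location"])).tolist()) for d in nets.search_frame(t,"wrist")[:3]])
E
```

```text
2.725 [0.39869639 0.05404561 0.33133757] [-5.45420272e-05  1.57320748e-01  9.87547555e-01  7.74925121e-05] -3.667064723033307e-05
{'intrinsics': array([[316.04984578,   0.        , 255.79018198],
       [  0.        , 316.04984578, 186.84413932],
       [  0.        ,   0.        ,   1.        ]]), 'cam_to_world': array([[ 3.09714313e-01, -9.00634396e-01, -3.04851980e-01,
         3.20325982e-01],
       [ 9.50829370e-01,  2.93615157e-01,  9.85578471e-02,
         7.98275316e-02],
       [ 7.44574959e-04, -3.20386992e-01,  9.47286451e-01,
         4.73174834e-01],
       [ 0.00000000e+00,  0.00000000e+00,  0.00000000e+00,
         1.00000000e+00]])}
probe [(0.88, [0.52, 0.144, 0.142], [361.0, 234.0])]
holder [(0.95, [0.514, 0.143, 0.006], [332.0, 191.0])]
round_pad []
square_pad [(0.31, [0.393, -0.306, 0.03], [28.0, 211.0])]
oven_door [(0.68, [0.509, 0.34, 0.055], [481.0, 157.0]), (0.63, [0.48, -0.095, 0.101], [167.0, 244.0])]
beaker_50 [(0.89, [0.511, 0.342, 0.053], [482.0, 157.0]), (0.81, [0.422, 0.044, 0.024], [254.0, 158.0])]
```

View pics/w1.png

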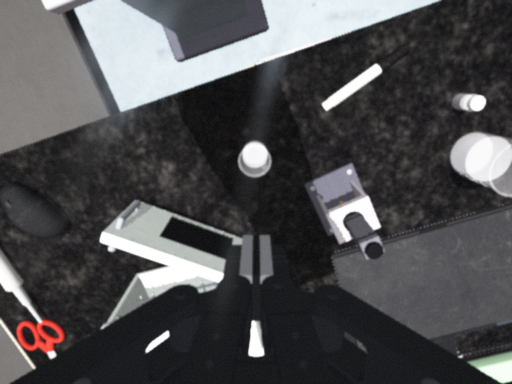

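```bash
python3 - <<'E'
from h import *
e=ray("wrist",(103,242),.13);h=ray("wrist",(222,283),.13);print("edge",e,"hinge-ish",h,np.linalg.norm(e-h))
print("bottom edge",ray("wrist",(138,203),.005),ray("wrist",(243,240),.005))
print("cap",ray("wrist",(373,250),.164)); print("base corners",[ray("wrist",p,.006).round(3).tolist() for p in((307,186),(352,164))])
print("top plate",[ray("wrist",p,.081).round(3).tolist() for p in((330,213),(368,195),(382,228))])
print("b50",ray("wrist",(255,155),.055))
print("tool",totool([1,0,0])*.025,totool([0,1,0])*.025)
E
```

```text
edge [ 0.44076148 -0.15490407  0.13      ] hinge-ish [ 0.5409193  -0.03723156  0.13      ] 0.15452639938698093
bottom edge [ 0.43897249 -0.15563402  0.005     ] [ 0.55311454 -0.01801337  0.005     ]
cap [0.53045773 0.14811342 0.164     ]
base corners [[0.494, 0.107, 0.006], [0.481, 0.182, 0.006]]
top plate [[0.513, 0.122, 0.081], [0.503, 0.176, 0.081], [0.557, 0.185, 0.081]]
b50 [0.41158918 0.04918867 0.055     ]
tool [-9.5075e-01  3.0975e-01  2.5000e-04] [0.30975 0.95075 0.     ]
```

Request:
{"method": "arm_command", "body": {
  "increments": [
    [-1,-1.5,0,0],
    [-2.4,-3.6,1,-1],
    [-3.35,-5,3,-2],
    [-3.35,-5,5.2,-2],
    [-3.35,-5,7.4,-2],
    [-3.35,-5,9,-2],
    [-3.35,-5,9,-2],
    [-3.9,-5.2,9,-2],
    [-4.4,-5.4,9,-2],
    [-4.4,-5.4,9,-2]
  ]
}}

```text
time_s: 4.32
eef_pos: [0.4632, -0.1097, 0.1073]
tool_rot: [0.001, 0.071, 0.997, -0.0]
wrist_force: [-0.3, 0.6, -0.5]
width: 0.0005
grasp_force: 0.0
```

```bash
python3 - <<'E'
from h import *
o=monitor.get_obs();print(o["time_s"],o["eef_pos"],o["tool_rot"],o["wrist_force"])
print(totool([.494,-.137,.105]-o["eef_pos"]),totool([.532,-.157,.105]-o["eef_pos"]),totool([1,0,0])*.025)
E
```

```text
4.325 [ 0.46321103 -0.10965434  0.10725326] [ 1.00568392e-03  7.09386918e-02  9.97480150e-01 -2.03885268e-04] [-0.25172248  0.63844392 -0.50224424]
[-1.37 -0.91  0.09] [-2.99 -1.49  0.1 ] [-0.99    0.1415  0.002 ]
```

Request:
{"method": "arm_command", "body": {
  "increments": [
    [-0.4,-0.3,0.1,0],
    [-0.8,-0.6,0.1,0],
    [-1.2,-0.85,0.1,0],
    [-1.6,-1.05,0.1,0],
    [-2,-1.2,0.1,0],
    [-2.3,-1.3,0.1,0],
    [-2.5,-1.38,0.1,0],
    [-2.6,-1.4,0.1,0],
    [-2.7,-1.42,0.1,0],
    [-2.7,-1.42,0.1,0]
  ]
}}

```text
time_s: 5.58
eef_pos: [0.5234, -0.1533, 0.1038]
tool_rot: [-0.0, 0.07, 0.998, -0.0]
wrist_force: [-0.2, 0.9, -0.7]
width: 0.0003
grasp_force: 0.2
```

```bash
python3 - <<'E'
from h import *
o=monitor.get_obs();print(o["time_s"],o["eef_pos"],o["wrist_force"])
im=optics.snapshot("side");cv2.imwrite("pics/s4.png",cv2.resize(im[110:240,190:320,::-1],None,fx=4.6,fy=4.6,interpolation=cv2.INTER_CUBIC))
E
```

```text
5.575 [ 0.52337068 -0.15329133  0.10382756] [-0.19161098  0.90284628 -0.71395749]
```

View pics/s4.png

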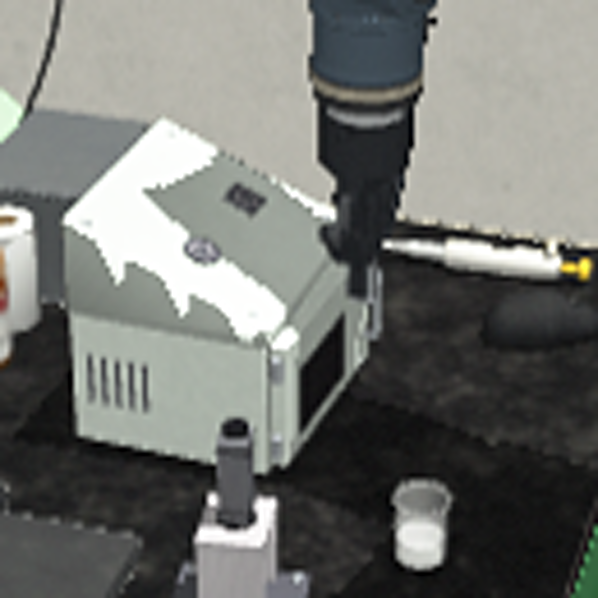

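Request:
{"method": "arm_command", "body": {
  "increments": [
    [-0.1,0,0,0],
    [-0.2,0,0,0],
    [-0.3,0,0,0],
    [-0.4,0,0,0],
    [-0.4,0,0,0]
  ]
}}

```text
time_s: 6.25
eef_pos: [0.5291, -0.1541, 0.1032]
tool_rot: [-0.004, 0.071, 0.997, 0.0]
wrist_force: [-34.6, 4.4, 22.7]
width: -0.0005
grasp_force: 17.4
```

Request:
{"method": "arm_command", "body": {
  "increments": [
    [0.3,0,0,0],
    [0.8,0,0,0],
    [1.6,0,0,0]
  ]
}}

```text
time_s: 6.62
eef_pos: [0.4935, -0.1491, 0.1038]
tool_rot: [0.0, 0.071, 0.998, -0.0]
wrist_force: [-0.3, 0.5, -0.3]
width: -0.0001
grasp_force: 0.0
```

```bash
python3 - <<'E'
from h import *
o=monitor.get_obs();print(o["time_s"],o["eef_pos"],o["wrist_force"],totool([1,0,0])*.025)
im=optics.snapshot("side");cv2.imwrite("pics/s5.png",cv2.resize(im[110:240,190:320,::-1],None,fx=4.6,fy=4.6,interpolation=cv2.INTER_CUBIC))
E
```

```text
6.625 [ 0.49347924 -0.14913348  0.10381552] [-0.29737942  0.4696598  -0.28835753] [-9.9000e-01  1.4075e-01  7.5000e-04]
```

View pics/s5.png

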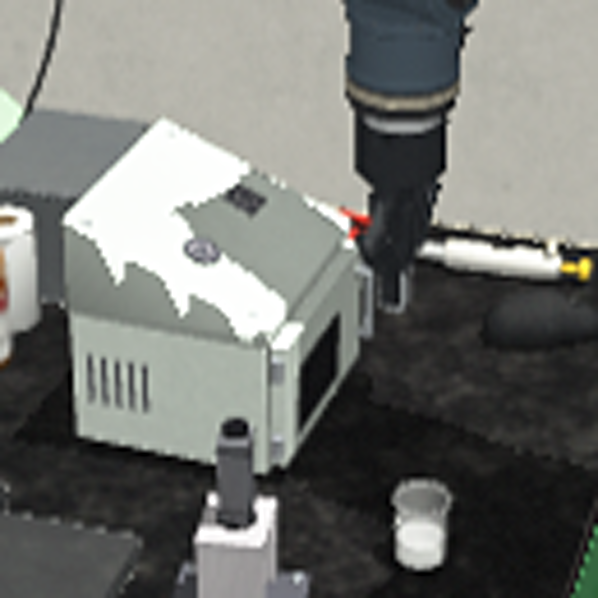

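Request:
{"method": "arm_command", "body": {
  "increments": [
    [0,0,-1.5,0],
    [0,0.3,-3.5,0],
    [0,1,-5.5,0],
    [-0.6,2.5,-7.5,0],
    [-1.3,4,-9.5,0],
    [-2,5.1,-10.2,0],
    [-2,5.1,-10.2,0],
    [-2,5.1,-10.2,0]
  ]
}}

```text
time_s: 7.68
eef_pos: [0.561, -0.0302, 0.3583]
tool_rot: [-0.0, 0.07, 0.998, -0.0]
wrist_force: [-0.0, 0.5, -0.6]
width: 0.0001
grasp_force: 0.0
```

```bash
python3 - <<'E'
from h import *
o=monitor.get_obs();print(o["time_s"],o["eef_pos"],o["tool_rot"],totool([1,0,0])*.025)
im=optics.snapshot("wrist");cv2.imwrite("pics/w2.png",cv2.resize(im[:,:,::-1],None,fx=1.56,fy=1.56,interpolation=cv2.INTER_CUBIC));np.save("w2.npy",optics.camera_info("wrist")["cam_to_world"])
for t in ["round_pad","square_pad","oven_door","probe","holder"]:
    print(t,[(round(d["score"],2),np.round(d["location"],3).tolist(),np.round(proj("wrist",d["location"])).tolist()) for d in nets.search_frame(t,"wrist")[:3]])
E
```

```text
7.675 [ 0.56097796 -0.03015566  0.35830984] [-2.28379296e-04  7.04645491e-02  9.97514255e-01 -7.36639034e-05] [-9.900e-01  1.405e-01 -5.000e-04]
round_pad [(0.8, [0.634, -0.064, 0.18], [235.0, 231.0]), (0.64, [0.601, -0.12, 0.165], [183.0, 205.0])]
square_pad [(0.61, [0.628, -0.164, 0.18], [148.0, 237.0]), (0.38, [0.52, -0.413, 0.014], [9.0, 145.0])]
oven_door [(0.72, [0.546, -0.111, 0.127], [187.0, 149.0])]
probe [(0.93, [0.529, 0.138, 0.148], [405.0, 106.0])]
holder [(0.61, [0.516, 0.131, 0.008], [359.0, 91.0])]
```

View pics/w2.png

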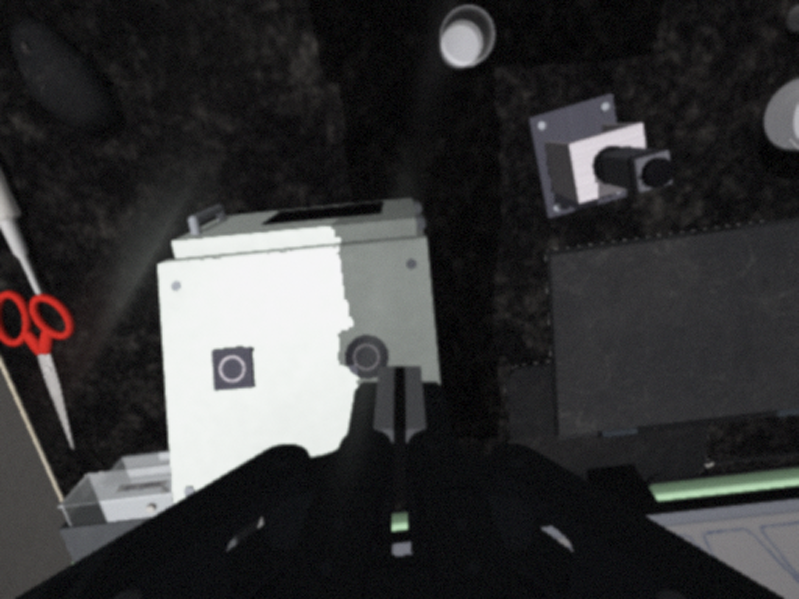

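```bash
python3 - <<'E'
from h import *
p=cv2.imread("pics/w2.png");cv2.imwrite("pics/w2c.png",cv2.resize(p[190:290,150:440],None,fx=2.7,fy=5,interpolation=cv2.INTER_CUBIC))
g=lambda u,v,z:ray("wrist",(u/1.56,v/1.56),z).round(4)
fl,fr=g(160,263,.145),g(428,237,.145);print("roof front",fl,fr,np.linalg.norm(fl-fr),"yaw",np.arctan2(-(fr-fl)[0],(fr-fl)[1]))
for z in(.178,.182,.186,.19): print(g(366,355,z),g(232,368,z))
for z in (.164,):print("cap",g(656,171,z))
print("base corners",g(530,118,.006),g(614,95,.006),g(549,217,.006));print("top",g(643,124,.081),g(569,147,.081),g(578,202,.081))
E
```

```text
roof front [ 0.5508 -0.2091  0.145 ] [ 0.5595 -0.0086  0.145 ] 0.20068866435352048 yaw -0.043364319053060714
[ 0.6318 -0.0645  0.178 ] [ 0.6283 -0.1629  0.178 ]
[ 0.6299 -0.064   0.182 ] [ 0.6264 -0.1611  0.182 ]
[ 0.628  -0.0634  0.186 ] [ 0.6246 -0.1593  0.186 ]
[ 0.6261 -0.0628  0.19  ] [ 0.6227 -0.1575  0.19  ]
cap [0.5323 0.1466 0.164 ]
base corners [0.4908 0.105  0.006 ] [0.4816 0.1837 0.006 ] [0.5878 0.1185 0.006 ]
top [0.5065 0.1761 0.081 ] [0.516  0.1165 0.081 ] [0.562  0.1226 0.081 ]
```

View pics/w2c.png

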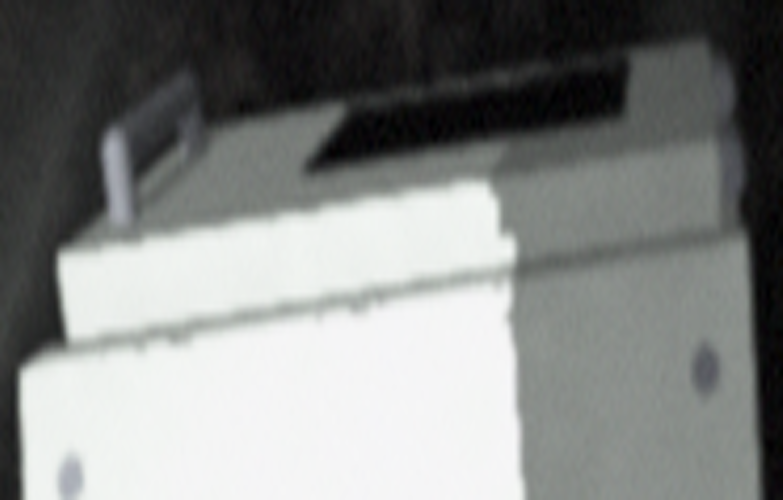

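```bash
python3 - <<'E'
from h import *
g=lambda u,v,z:ray("wrist",(150/1.56+u/2.7/1.56,190/1.56+v/5/1.56),z)
for a,b,z in(((20,368),(748,232),.145),((60,255),(715,140),.13)):
    A,B=g(*a,z),g(*b,z);print(A.round(4),B.round(4),np.arctan2(-(B-A)[0],(B-A)[1]))
print("round side",proj("side",[.6313,-.0643,.179]),"seen",(190+203/4.6,110+249/4.6),ray("side",(190+203/4.6,110+249/4.6),.179))
print("square side",proj("side",[.628,-.163,.179]),"seen",(190+245/4.6,110+198/4.6))
o=monitor.get_obs();print(totool([.46,.10,.27]-o["eef_pos"]))
E
```

```text
[ 0.551  -0.2112  0.145 ] [ 0.559  -0.0093  0.145 ] -0.03946549629557567
[ 0.5383 -0.2027  0.13  ] [ 0.547  -0.0163  0.13  ] -0.04680838035029118
round side [233.29884874 164.06349733] seen (234.1304347826087, 164.1304347826087) [ 0.62821808 -0.0647311   0.179     ]
square side [242.54865369 152.56297829] seen (243.2608695652174, 153.04347826086956)
[4.73 4.59 3.55]
```

Request:
{"method": "arm_command", "body": {
  "increments": [
    [0.4,1.5,1,-0.6],
    [1,3.5,2.5,-1.6],
    [1.6,5.5,4,-2.6],
    [2.15,6.9,5,-3.3],
    [2.15,6.9,6,-3.3],
    [2.15,6.9,6,-3.3],
    [2.15,6.9,6,-3.3]
  ],
  "fingers": 1
}}

```text
time_s: 8.85
eef_pos: [0.5326, 0.1479, 0.2099]
tool_rot: [0.0, -0.073, 0.997, 0.0]
wrist_force: [-0.0, 0.6, 0.8]
width: 0.0851
grasp_force: 0.0
```

```bash
python3 - <<'E'
from h import *
o=monitor.get_obs();print(o["time_s"],o["eef_pos"],o["tool_rot"],o["width"],totool([.532,.148,.104]-o["eef_pos"]),totool([1,0,0])*.025)
im=optics.snapshot("wrist");cv2.imwrite("pics/w3.png",cv2.resize(im[:,:,::-1],None,fx=1.56,fy=1.56,interpolation=cv2.INTER_CUBIC))
for c in("wrist","side","scene"):
  if c!="wrist":optics.snapshot(c)
  print(c,[(round(d["score"],2),np.round(d["location"],3).tolist(),np.round(proj(c,d["location"])).tolist()) for d in nets.search_frame("probe",c)[:2]])
E
```

```text
8.85 [0.53259364 0.14792741 0.20990155] [ 4.92322931e-04 -7.28378996e-02  9.97343667e-01  9.17050615e-05] 0.08511618979586168 [0.03 0.01 4.24] [-0.9895  -0.14525  0.001  ]
wrist [(0.81, [0.526, 0.147, 0.158], [256.0, 201.0])]
side [(0.5, [0.535, 0.163, 0.12], [238.0, 215.0])]
scene [(0.46, [0.523, 0.156, 0.128], [225.0, 212.0])]
```

View pics/w3.png

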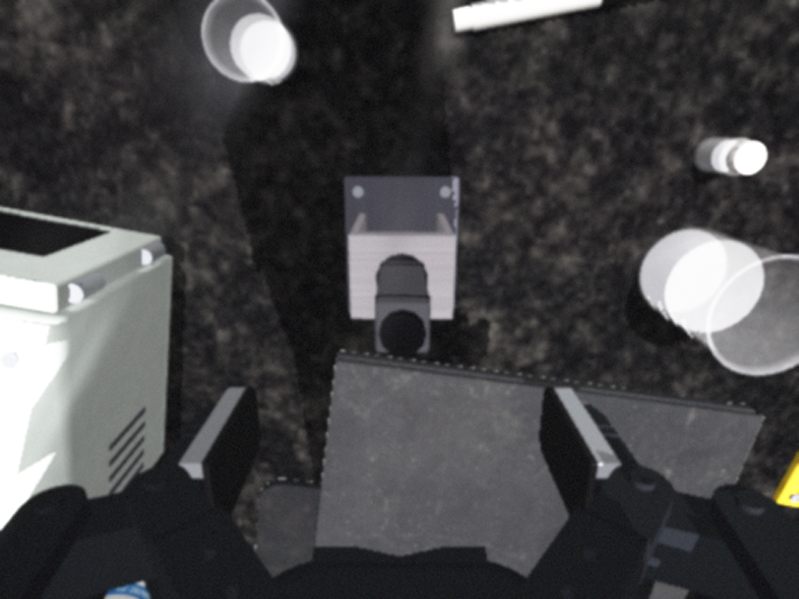

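Request:
{"method": "arm_command", "body": {
  "increments": [
    [0,0,1,0],
    [0,0,2.2,0],
    [0,0,3.3,0],
    [0,0,4,0],
    [0,0,4.2,0],
    [0,0,4.2,0]
  ]
}}

```text
time_s: 9.9
eef_pos: [0.5324, 0.1484, 0.1042]
tool_rot: [0.0, -0.073, 0.997, 0.0]
wrist_force: [-0.1, -0.2, -0.1]
width: 0.0851
grasp_force: 0.0
```

Request:
{"method": "arm_command", "body": {
  "increments": [
    [0,0,0,0],
    [0,0,0,0],
    [0,0,0,0],
    [0,0,0,0],
    [0,0,0,0],
    [0,0,0,0]
  ],
  "fingers": -1
}}

```text
time_s: 10.65
eef_pos: [0.5323, 0.1484, 0.1041]
tool_rot: [0.0, -0.073, 0.997, 0.0]
wrist_force: [-1.9, -0.3, 5.2]
width: 0.0232
grasp_force: 58.8
```

Request:
{"method": "arm_command", "body": {
  "increments": [
    [0,0,-0.5,0],
    [0,0,-1,0],
    [0,0,-1.5,0],
    [0,0,-1.6,0],
    [0.2,0,-1.6,0],
    [0.4,0,-1.6,0],
    [0.6,0,-1.58,0],
    [0.8,0,-1.57,0],
    [1.0,0,-1.54,0],
    [1.2,0,-1.5,0],
    [1.36,0,-1.48,0],
    [1.36,0,-1.48,0]
  ]
}}

```text
time_s: 12.15
eef_pos: [0.4989, 0.1436, 0.141]
tool_rot: [0.001, -0.073, 0.997, 0.0]
wrist_force: [4.2, 1.7, -0.5]
width: 0.0234
grasp_force: 59.0
```

```bash
python3 - <<'E'
from h import *
o=monitor.get_obs();print(o["time_s"],o["eef_pos"],o["wrist_force"],o["torque"],o["width"])
im=optics.snapshot("side");cv2.imwrite("pics/s6full.png",im[:,:,::-1])
m=nets.outline_of("probe","side")
for d in m[:2]:
    v,u=np.where(d["mask"]);print(d["score"],len(u),u.mean(),v.mean(),u.min(),u.max(),v.min(),v.max())
# dark grey profile: print row-wise extents of mask
    for row in range(v.min(),v.max()+1,3):print(row,u[v==row].min() if (v==row).any() else None,u[v==row].max() if (v==row).any() else None)
E
```

```text
12.15 [0.49894894 0.14360232 0.14095846] [ 4.15554282  1.74272532 -0.52185341] [ 0.44565178 -1.29643169 -0.02694006] 0.02339754835454861
0.57 68 244.25 216.22058823529412 240 249 209 224
209 245 245
212 243 248
215 243 248
218 242 245
221 241 244
224 241 242
```

Request:
{"method": "arm_command", "body": {
  "increments": [
    [0.2,0,-0.5,0],
    [0.5,0,-1.2,0],
    [0.8,0,-2,0],
    [0.8,0,-4,0],
    [0.8,0,-5,0],
    [0.8,0,-5,0]
  ]
}}

```text
time_s: 13.0
eef_pos: [0.4791, 0.1406, 0.267]
tool_rot: [0.001, -0.073, 0.997, 0.0]
wrist_force: [0.5, 1.0, -2.1]
width: 0.0233
grasp_force: 59.1
```

```bash
python3 - <<'E'
from h import *
o=monitor.get_obs();print(o["time_s"],o["eef_pos"],o["wrist_force"],o["torque"],o["width"])
im=optics.snapshot("side")
u,v=proj("side",o["eef_pos"]).round().astype(int);print(u,v)
a=cv2.resize(im[v-45:v+45,u-40:u+40,::-1],(530,596),interpolation=cv2.INTER_CUBIC);print("off",u-40,v-45)
cv2.imwrite("pics/s7.png",a)
E
```

```text
13.0 [0.47909512 0.1406011  0.26695284] [ 0.54678939  0.99729854 -2.12731168] [0.05448561 0.0478666  0.01405224] 0.02334116269708236
257 176
off 217 131
```

View pics/s7.png

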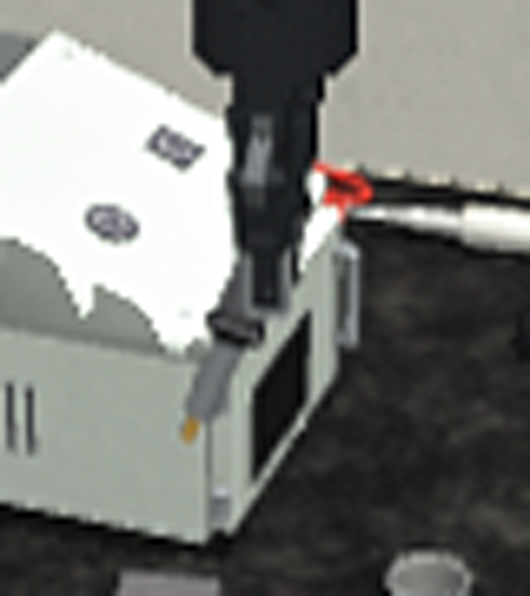

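```bash
cat >> h.py <<'E'
def tool():
    from scipy.spatial.transform import Rotation as R
    o=monitor.get_obs();q=o["tool_rot"];return R.from_quat([q[1],q[2],q[3],q[0]]).as_matrix(),o["eef_pos"]
def inplane(cam,uv):  # pixel -> tool-frame point in the plane y_tool=0
    c=optics.camera_info(cam);K=np.array(c["intrinsics"]);T=np.array(c["cam_to_world"]);M,p=tool()
    d=np.linalg.inv(K)@np.array([uv[0],uv[1],1.]);d=T[:3,:3]@np.array([d[0],-d[1],-d[2]]);o=T[:3,3]
    n=M[:,1];P=o+d*(n@(p-o))/(n@d);return M.T@(P-p)
E
python3 - <<'E'
from h import *
px=lambda u,v:(217+u/6.625,131+v/6.625)
pt={n:inplane("side",px(*u)) for n,u in dict(tip=(187,439),end=(206,412),flange=(236,328),g1=(245,300)).items()}
for n,p in pt.items():print(n,(p*1000).round(1))
d=pt["tip"]-pt["flange"];print("theta tip-flange",np.arctan2(-d[0],d[2]),np.linalg.norm(d))
d=pt["end"]-pt["flange"];print("theta end-flange",np.arctan2(-d[0],d[2]),np.linalg.norm(d))
im=optics.snapshot("side");hsv=cv2.cvtColor(im,cv2.COLOR_RGB2HSV)
m=cv2.inRange(hsv,(8,110,80),(30,255,255))[185:210,235:260];v,u=np.where(m);print(list(zip(u+235,v+185)))
im=optics.snapshot("scene");hsv=cv2.cvtColor(im,cv2.COLOR_RGB2HSV);q=proj("scene",tool()[0]@pt["tip"]+tool()[1]);print(q)
a,b=q.round().astype(int);m=cv2.inRange(hsv,(8,110,80),(30,255,255))[b-15:b+15,a-15:a+15];v,u=np.where(m);print(list(zip(u+a-15,v+b-15)))
E
```

```text
tip [-38.9  -0.   82.1]
end [-29.4  -0.   65.6]
flange [-14.8  -0.   16.9]
g1 [-10.5  -0.    1.1]
theta tip-flange 0.35391590134761003 0.06946668118729749
theta end-flange 0.2917416665410712 0.05081691957530751
[(np.int64(245), np.int64(195)), (np.int64(246), np.int64(195)), (np.int64(245), np.int64(196)), (np.int64(246), np.int64(196)), (np.int64(245), np.int64(197))]
[228.24213571 199.53339304]
[(np.int64(228), np.int64(199)), (np.int64(227), np.int64(200)), (np.int64(228), np.int64(200))]
```

Request:
{"method": "arm_command", "body": {
  "increments": [
    [-0.2,-0.7,-1.5,0.2],
    [-0.7,-2.2,-2.6,0.6],
    [-1.2,-4,-2.6,1],
    [-1.8,-6,-2.6,1.5],
    [-2.3,-7.6,-2.6,2],
    [-2.62,-8.6,-2.2,2.1],
    [-2.62,-8.6,-1.6,2.1],
    [-2.62,-8.6,-1.3,2.1],
    [-2.62,-8.6,-1.3,2.1]
  ]
}}

```text
time_s: 14.28
eef_pos: [0.5744, -0.0623, 0.2975]
tool_rot: [-0.001, 0.018, 1.0, 0.0]
wrist_force: [-0.2, 0.4, -1.0]
width: 0.0232
grasp_force: 59.2
```

```bash
python3 - <<'E'
from h import *
M,p=tool();o=monitor.get_obs();print(o["time_s"],p,M.round(3).tolist(),o["wrist_force"],o["width"])
tip=M@[-.039,0,.082]+p;print("tip pred",tip)
for c in("side","scene","wrist"):
    im=optics.snapshot(c);hsv=cv2.cvtColor(im,cv2.COLOR_RGB2HSV);q=proj(c,tip);a,b=q.round().astype(int)
    try:
        m=cv2.inRange(hsv,(8,90,60),(30,255,255))[b-14:b+15,a-14:a+15];v,u=np.where(m);print(c,q,list(zip((u+a-14).tolist(),(v+b-14).tolist())))
    except Exception as e:print(c,q,e)
    for t in("round_pad","square_pad"):print(t,proj(c,[.630,-.0645,.179]),[(round(d["score"],2),np.round(d["location"],3).tolist(),np.round(proj(c,d["location"]),1).tolist()) for d in nets.search_frame(t,c)[:2]])
E
```

```text
14.275 [ 0.57442574 -0.06228758  0.29751801] [[-0.999, 0.036, -0.002], [0.036, 0.999, 0.0], [0.002, 0.0, -1.0]] [-0.21218636  0.40910128 -1.02028463] 0.023236826436777165
tip pred [ 0.61325416 -0.06367677  0.21544838]
side [237.76263237 155.98011332] [(238, 154), (239, 154), (238, 155)]
round_pad [233.65119821 164.08949148] []
square_pad [233.65119821 164.08949148] []
scene [251.35787061 161.41126738] []
round_pad [248.44204392 167.89848161] []
square_pad [248.44204392 167.89848161] []
wrist [255.91230274 239.52361102] []
round_pad [255.64671587 236.84117164] [(0.65, [0.63, -0.062, 0.175], [258.7, 235.1])]
square_pad [255.69019487 236.92461238] [(0.81, [0.631, -0.162, 0.181], [149.9, 242.8])]
```

Request:
{"method": "arm_command", "body": {
  "increments": [
    [-0.2,0,0.4,0],
    [-0.4,0,0.8,0],
    [-0.53,0,1.12,0],
    [-0.6,0,1.28,0],
    [-0.6,0,1.28,0],
    [-0.6,0,1.28,0],
    [-0.6,0,1.28,0]
  ]
}}

```text
time_s: 15.6
eef_pos: [0.5901, -0.0632, 0.2666]
tool_rot: [0.0, 0.018, 1.0, -0.0]
wrist_force: [-0.2, -0.4, -1.4]
width: 0.0234
grasp_force: 59.2
```

Request:
{"method": "arm_command", "body": {
  "increments": [
    [-0.03,0,0.08,0],
    [-0.06,0,0.16,0],
    [-0.06,0,0.16,0],
    [-0.06,0,0.16,0],
    [-0.06,0,0.16,0]
  ]
}}

```text
time_s: 16.23
eef_pos: [0.5915, -0.0633, 0.2624]
tool_rot: [0.0, 0.018, 1.0, -0.0]
wrist_force: [-1.5, -1.2, -0.7]
width: 0.0233
grasp_force: 59.2
```

Request:
{"method": "arm_command", "body": {
  "increments": [
    [-0.03,0,0.08,0],
    [-0.06,0,0.16,0],
    [-0.06,0,0.16,0],
    [-0.06,0,0.16,0]
  ]
}}

```text
time_s: 16.73
eef_pos: [0.593, -0.0633, 0.2583]
tool_rot: [-0.0, 0.018, 1.0, 0.0]
wrist_force: [-0.6, -0.2, 0.2]
width: 0.0234
grasp_force: 59.3
```

```bash
cat > f.py <<'E'
from h import *
F=[];n=np.array([-.371,0.015,.928])
for i in range(12):
    c=("side","scene")[i%2]; im=optics.snapshot(c); F.append(monitor.get_obs()["wrist_force"])
F=np.array(F);o=monitor.get_obs();print(o["time_s"],o["eef_pos"],"F",F.mean(0).round(2),F.std(0).round(2),"along n",(F@n).mean().round(2))
M,p=tool();tip=M@[-.039,0,.082]+p;print("free tip pred",tip.round(4))
E
python3 f.py
```

```text
17.325 [ 0.59300442 -0.06328749  0.25832731] F [-1.03 -0.23  0.65] [0.59 0.47 0.55] along n 0.99
free tip pred [ 0.632  -0.0647  0.1763]
```

Request:
{"method": "arm_command", "body": {
  "increments": [
    [-0.03,0,0.08,0],
    [-0.03,0,0.08,0],
    [-0.03,0,0.08,0]
  ]
}}

```text
time_s: 17.7
eef_pos: [0.5937, -0.0633, 0.2563]
tool_rot: [-0.0, 0.018, 1.0, -0.0]
wrist_force: [-1.5, -0.6, 1.2]
width: 0.0235
grasp_force: 59.3
```

```bash
python3 f.py; python3 - <<'E'
from h import *
M,p=tool()
im=optics.snapshot("side");hsv=cv2.cvtColor(im,cv2.COLOR_RGB2HSV);print("pad px",proj("side",[.630,-.0645,.179]))
m=cv2.inRange(hsv,(8,90,60),(30,255,255))[150:178,218:250];v,u=np.where(m);print("orange",list(zip((u+218).tolist(),(v+150).tolist())))
# dark pad pixels near the pad
g=im[158:170,225:246].mean(2).astype(int);print(g)
im=optics.snapshot("wrist");print([(d["score"],np.round(d["location"],3)) for t in("round_pad","oven_door","probe") for d in nets.search_frame(t,"wrist")[:1]])
E
```

```text
18.3 [ 0.59374928 -0.06328622  0.25631236] F [-1.24  0.07  1.07] [0.35 0.57 0.82] along n 1.45
free tip pred [ 0.6327 -0.0647  0.1743]
pad px [233.65119821 164.08949148]
orange [(233, 163), (234, 163), (233, 164), (234, 164)]
[[146 146 146 148 147 146 144 144 122 111 120 118 104 133 254 252 255 254
  254 255 254]
 [146 146 146 146 147 148 149 149 114 116 121 114  99 150 146 137 255 254
  253 253 253]
 [148 148 147 148 148 151 150 147 124 120 119 110 113 153 150 142 255 255
  253 253 253]
 [147 147 147 148 151 139 130 117 114 122 117 105 139 154 152 142 255 255
  254 253 253]
 [149 149 148 149 147  95  64  69 107 120 107 107 154 154 152 146 253 255
  255 254 254]
 [150 151 150 151 123  61  85  88 105 106  93  91 139 153 152 149 144 253
  252 255 255]
 [150 150 149 152 124  62  87  68 103  88  94  65  88 151 153 153 151 148
  145 254 253]
 [149 150 149 151 157  97  59  72  73  67  78  73  63 152 154 154 153 154
  153 150 145]
 [150 150 150 150 154 139 109  81  66  72  71  57  94 153 154 154 154 155
  155 154 152]
 [152 152 152 151 151 154 156 129 115  89 101 103 134 153 153 152 153 155
  155 154 153]
 [153 154 153 153 151 152 154 154 156 138 156 156 154 153 152 152 153 153
  155 153 153]
 [153 153 154 153 151 151 153 153 153 153 153 153 153 152 153 153 154 155
  155 155 153]]
[(0.71, array([ 0.626, -0.063,  0.176])), (0.67, array([ 0.544, -0.114,  0.132])), (0.83, array([ 0.585, -0.065,  0.309]))]
```

```bash
python3 -c "
from h import *
print(r.sign_off())"
```

```text
the job is handed in; nothing more can be done
None
```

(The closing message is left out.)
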